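# Third hand at the drilling fixture

## Task

Lay the longer of the two plywood blocks flat on the bed of the drilling fixture, between its two low guides, and press its end squarely against the sprung drill plate so that a colleague can drill through the bush into it. Push the plate back until its front face stands between the two scribed lines on the guides, a steady 10 to 15 N, without ever running the plate to the end of its travel, and keep that push steady for at least two seconds. Finish while still holding the block pressed there; do not let go, and leave the offcut, drill, screw tray and spanner where they are.

Things in the scene. Friction and masses are not known exactly. Their poses are not given: they have to be found in the camera images.
- block: the longer plywood block, 110 long (own x) x 48 wide (own y) x 60 high (z) mm, about 0.2 kg, lying loose on the bench to the left or right of the fixture with its long side within 40 degrees of the world x direction; origin at the centre of its underside. Both ends are alike.
- block_end (a point): centre of the block's end face at its own +x, 55 mm ahead of the block's origin and 30 mm up: the end that points away from the robot
- fixture: drilling fixture fixed to the bench: plywood bed 300 (own x) x 130 (own y) x 15 mm thick, turned up to 20 degrees; origin at the centre of its underside; own x points away from the robot, in the direction of the push. An aluminium bracket 66 mm high stands on the bed at own x = 123 to 141 mm, behind the plate
- bed_top (a point): point on the bed's top, 15 mm above the fixture's origin, midway between the guides: two low aluminium bars along the fixture's x, 10 mm high (tops 25 mm above the bench), 16 mm wide, from fixture x = -40 to +90 mm, inner faces at fixture y = +31 and -31 mm (62 mm gap)
- lines (a point): point midway between the guides and between the scribed lines, at fixture x = 70 mm, at the height of the guides' tops: two thin black lines cross the top of each guide at fixture x = 65 and 75 mm
- plate: sprung steel drill plate, upright across the fixture above the guides: 92 wide (y), 50 high, 10 thick (x) mm; origin at the lower middle of its front face, 27 mm above the bench, axes as the fixture's. It slides along fixture x only: face at 50 mm when free, stopped at 90. Springs push back with 2.5 N plus 0.5 N per mm of travel: 10 N with the face at 65 mm, 15 N at 75 mm
- offcut: bystander: the shorter plywood piece, 65 x 48 x 60 mm, on the other side of the fixture from the block; origin at the centre of its underside
- drill: bystander: orange and black hand drill lying on its side, about 280 mm long, 160 mm across and 53 mm high, left of and beyond the fixture; origin under its barrel
- tray: bystander: open grey tray of screws, 110 x 150 x 35 mm, right of and beyond the fixture; origin at the centre of its underside
- spanner: bystander: steel spanner 170 mm long lying far right; origin at the middle of its underside
Mind the look-alikes: they are no part of the job. Leave any pink or turquoise look-alike of the block alone.

How it is judged:
On the way, in this order (a step that is already met when the one before it is completed fails the run):
1. the block lies on the bed, between the guides, in line with the fixture (z of block in the frame of fixture between 0.011 and 0.02 m and y of block in the frame of fixture between -0.01 and 0.01 m and x of block in the frame of fixture above -0.1 m and angle between the x axis of block and the x axis of fixture, either way round below 0.12 rad), for 0.1 s.
2. the block presses the plate back to between the lines, steadily for 1.5 s (x of plate in the frame of fixture between 0.0635 and 0.0765 m and contact force between block and plate between 8.5 and 16.5 N), for 1.5 s.
At the end, for the whole second after the job is handed in: still held; plate face at the lines (fixture x 63.5 to 76.5 mm), block pressing it with 8.5 to 16.5 N; block on the bed (-4/+5 mm), within 10 mm of midway between the guides, square to 0.09 rad, level to 0.07 rad, still (all of step 2 and z of block in the frame of fixture between 0.011 and 0.02 m and y of block in the frame of fixture between -0.01 and 0.01 m and angle between the x axis of block and the x axis of fixture, either way round below 0.09 rad and angle between block's own z axis and vertical below 0.07 rad and contact force between any of the fingers, the arm and block above 2 N and linear speed of block below 0.01 m/s); the arm keeps its last pose, push and grip.
It fails at once if the plate is run to the end of its travel or rammed (x of plate in the frame of fixture above 0.087 m or contact force between block and plate above 30 N).
It fails at once if a bystander is displaced by more than 30 mm (distance of any of offcut, drill, tray, spanner from where it was at the start of the episode above 0.03 m).
It also fails if it takes over 45 s, if anything falls off the work surface, if the arm or the gripper's body presses on something with over 40 N, if the wrist force passes 120 N, or if a joint passes its speed limit or range.

## Robot

A 7-joint arm with a two-finger parallel gripper is mounted at the origin on the work surface. World frame = base frame: x ahead of the robot, y to its left, z up, the work surface at z = 0. Lengths are in m, angles in rad, forces in N, time in s.
With the tool pointing down it reaches from about 0.425 to 0.95 m from the base axis. Payload 4.7 kg.
Tool frame: the origin (TCP) lies on the centre line of the jaws, within the pads' length; the fingertips stand 8 mm ahead of it and the grasp point (between the pads) lies 11 mm behind it; z points along the fingers, y is the line along which they close (so a half turn about z gives the same grasp; the last joint's range is limited). The gripper opens to 85 mm and grips with 20 to 120 N. Pads are 22 mm wide; open, the fingers measure 114 mm over their backs; the gripper's body (76 mm by 85 mm) begins 54 mm behind the grasp point. The pads swing forward as they close: fully open they stand 13 mm farther back than shut.
Start: joints at [-1.363, 0.469, -0.049, 1.532, 0.024, 1.141, -0.082], TCP at [0.158, 0.656, 0.239] pointing down, gripper open.
Joint ranges: [-2.59, 2.59], [-0.33, 1.99], [-1.39, 1.29], [0.1, 2.45], [-1.04, 4.18], [0.21, 1.99], [-2.66, 2.66]. Speed limits (rad/s): [2.57, 2.57, 3.14, 3.14, 3.14, 3.14, 3.14].

## Interface

Orientations are given as a rotation vector (axis times angle).
In Python, from station import readout, optics, finish_job gives the robot as it stands.
- The arm moves only by the tool arm_command, never from a script. Its argument "steps" is a list of rows, each an object of numbers: "jaw": the opening in per cent of the stroke, from 0 (shut) to 100 (fully open); "dx", "dy", "dz": the shift along the tool's x, y, z in m; "twist": the turn about the tool's z in degrees. A call has 1 to 10 rows; each row shifts and turns the commanded pose from where the row before left it, along the tool's axes as they then stand; what a row does not reach is not made up. A row lasts 1/10 s, in which the tool goes at most 50 mm and 8.59 degrees, less where a joint would pass 70% of its speed; a pose out of reach is approached as far as the arm can. A call with a gripper value outside its range is refused whole. The fingers move at their own pace and stop on an object; "force" is the grip in N (left out, the last holds). Time passes only in rows, so rows that do not move let the fingers close. It gives the time, the measured TCP pose, the force, the opening and the grip force at its end, in the units of the state.
- readout.sense(): the state, without advancing time (a new reading comes with each control period).
- optics.camera(name): name is "scene" or "top" or "wrist"; returns a dict with "image" (420x560x3 uint8, blue, green, red), "fovy" (degrees; the focal length in pixels is half the picture's height over the tangent of half this angle, whatever the lens; pixels are square), "cx", "cy" (the principal point, pixels), "R" (3x3) and "t" (3): a world point X has camera coordinates R X + t; the wrist camera has in their place "mount" (4x4, takes a point from camera to tool coordinates, whose origin is the TCP and whose axes are the flange's). Camera axes: x right, y down, z forward; pixel columns grow to the right and rows downward; lengths in m; the calibration is good to about 2 mm. The wrist camera is an equidistant fisheye: a pixel r from the principal point sees the ray r / f radians off the axis. A picture is of the moment at which its call begins: read the wrist's pose just before it. There is no depth.
- finish_job(): hands the job in; it is judged then, once.
The state is a dict: "time": time; "joint_positions": joint angles; "joint_velocities": joint speeds; "joint_torque": joint torques, N m; "ee_pos": TCP position; "orientation": TCP orientation; "wrist_force": force on the tool from outside, world axes, zero at the start; "moment": the same for the moment, N m; "grip_width": finger opening in m; "finger_force": force on a finger pad.
Only numpy, scipy, OpenCV 4.12 (cv2) and the standard library are available. Lean on these libraries where they do the work, as an engineer would, in place of code of your own. Each camera call takes 0.05 s, during which the arm holds its last target. There are 200 camera calls.

## Working session

There is one attempt and no reset: what is moved stays moved. The work goes in short steps, Python scripts to look and compute and a tool call to move; the robot and the scene stay as the last step left them, time stands still between calls to the robot, and variables do not carry over. Pictures are saved under pics/ and viewed, at most 10 in all, crops included, and the job is handed in when it is done.

Besides the shell and the picture viewer there is one more tool, called as name(argument=value, ...) on one line, values as JSON. arm_command: Moves the arm, as the interface text tells. Its arguments: {"type":"object","properties":{"steps":{"type":"array","items":{"type":"object","properties":{"jaw":{"type":"number"},"dx":{"type":"number"},"dy":{"type":"number"},"dz":{"type":"number"},"twist":{"type":"number"}}}},"force":{"type":"number"}},"required":["steps"]}

```bash
mkdir -p pics; ls; python3 - <<'E'
from station import readout, optics
import cv2,numpy as np,pickle
s=readout.sense(); print(s)
d={}
for n in("top","scene"):
    c=optics.camera(n); d[n]=c; cv2.imwrite(f"pics/{n}0.png",c["image"]); print(n,c["fovy"],c["cx"],c["cy"],np.round(c["R"],3).tolist(),np.round(c["t"],3).tolist())
pickle.dump(d,open("cams.pkl","wb"))
E
```

```text
pics
{'time': 0.0, 'joint_positions': array([-1.36289834,  0.46943526, -0.04860402,  1.53370815,  0.02405779,
        1.1410213 , -0.0822948 ]), 'joint_velocities': array([-0.00146296, -0.0002669 , -0.0006776 , -0.00075067, -0.00104173,
        0.00019355, -0.00181762]), 'joint_torque': array([-5.76496495e-04, -5.10316908e+01, -4.66150010e-02, -2.37711489e+01,
        1.07251716e-02,  7.74368673e-03,  7.42959656e-06]), 'ee_pos': array([0.15818561, 0.65560175, 0.23825958]), 'orientation': array([-3.71025783e-01, -3.11940087e+00,  3.10705351e-03]), 'wrist_force': array([ 0.37828666, -0.3171115 ,  0.10969815]), 'moment': array([-0.00776476,  0.01265617,  0.02050138]), 'finger_force': 0.0, 'grip_width': 0.08554484010564567}
top 51.07024849998175 277.03617374450545 206.38078861781065 [[-0.028, -1.0, -0.014], [-0.987, 0.029, -0.157], [0.157, 0.009, -0.988]] [-0.015, 0.496, 1.126]
scene 57.72577728900548 281.33976117353143 209.6019010145925 [[-0.576, 0.818, 0.011], [0.509, 0.369, -0.778], [-0.64, -0.442, -0.629]] [0.315, -0.189, 1.359]
```

View pics/top0.png

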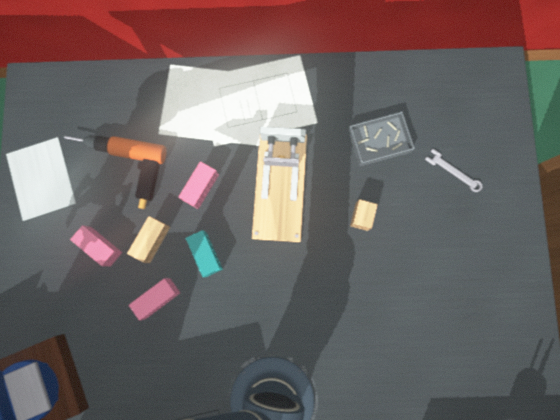

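View pics/scene0.png

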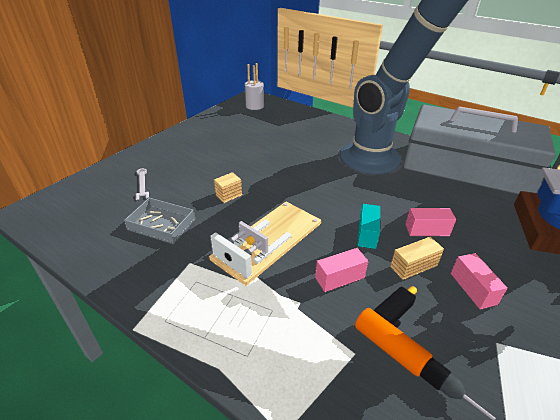

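Candidates in the top view: plywood (148,240), the long one; plywood (365,213), the short offcut; pinks (199,185), (95,246) and (154,299); turquoise (203,254). The target is the plywood block at (148,240). I'll check it in a close crop alongside the fixture.

```bash
python3 - <<'E'
import cv2,numpy as np,pickle
d=pickle.load(open("cams.pkl","rb"));I=d["top"]["image"]
a=cv2.resize(I[205:275,115:185],None,fx=6,fy=6,interpolation=cv2.INTER_CUBIC)
b=cv2.resize(I[122:247,245:315],None,fx=4.7,fy=4.7,interpolation=cv2.INTER_CUBIC)
h=590;o=np.zeros((h,760,3),np.uint8);o[:420,:420]=a;o[:b.shape[0],425:425+b.shape[1]]=b[:h]
cv2.imwrite("pics/crop0.png",o)
E
```

```text
(no output)
```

View pics/crop0.png

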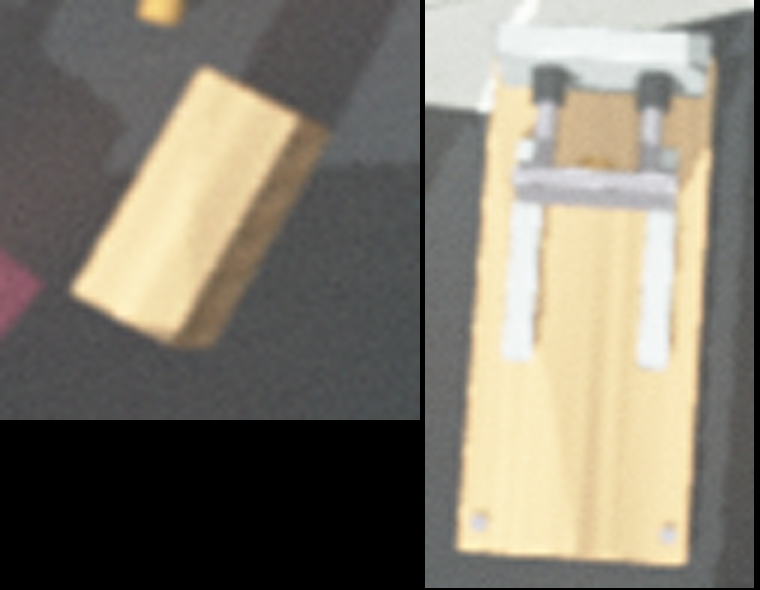

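```bash
cat > h.py <<'E'
import cv2,numpy as np,pickle
from scipy.optimize import least_squares
def K(c): 
    f=c["image"].shape[0]/2/np.tan(np.radians(c["fovy"]/2)); return f
def back(c,p,z):
    f=K(c);R=np.array(c["R"]);C=-R.T@np.array(c["t"])
    r=R.T@np.array([(p[0]-c["cx"])/f,(p[1]-c["cy"])/f,1.]);return (C+r*(z-C[2])/r[2])[:2]
def proj(c,X):
    q=np.array(c["R"])@X+c["t"];f=K(c);return np.array([c["cx"]+f*q[0]/q[2],c["cy"]+f*q[1]/q[2]])
def fit(pts,model):  # pts world xy, model local xy -> x,y,yaw
    def r(v):
        k=np.array([[np.cos(v[2]),-np.sin(v[2])],[np.sin(v[2]),np.cos(v[2])]])
        return (np.array(model)@k.T+v[:2]-pts).ravel()
    m=np.mean(pts,0);s=least_squares(r,[m[0],m[1],0]);return s.x,np.round(s.fun.reshape(-1,2)*1000,1)
E
python3 - <<'E'
from h import *
d=pickle.load(open("cams.pkl","rb"));c=d["top"]
A=lambda u,v:((u+.5)/6-.5+115,(v+.5)/6-.5+205)
B=lambda u,v:((u-425+.5)/4.7-.5+245,(v+.5)/4.7-.5+122)
bl=[back(c,A(*p),.06) for p in[(204,66),(298,120),(178,335),(70,292)]]
v,r=fit(np.array(bl),[(.055,.024),(.055,-.024),(-.055,-.024),(-.055,.024)]);print("block",v,np.degrees(v[2]),r.tolist())
fx=[back(c,B(*p),.015) for p in[(457,550),(688,566)]]+[back(c,B(*p),.025) for p in[(502,360),(532,362),(637,367),(668,369)]]
w,r=fit(np.array(fx),[(-.15,.065),(-.15,-.065),(-.04,.047),(-.04,.031),(-.04,-.031),(-.04,-.047)]);print("fix",w,np.degrees(w[2]),r.tolist())
# residual edge check of the fixture sides
k=np.array([[np.cos(w[2]),-np.sin(w[2])],[np.sin(w[2]),np.cos(w[2])]])
for p,z in[((463,450),.015),((480,250),.015),((696,400),.015),((706,230),.015),((515,200),.077),((677,208),.027),((515,166),.077),((678,176),.077)]:print(p,np.round((back(c,B(*p),z)-w[:2])@k*1000,1))
# overlay in scene camera
s=d["scene"];I=cv2.resize(s["image"],None,fx=4,fy=4,interpolation=cv2.INTER_CUBIC)
def box(v,x0,x1,y0,y1,z0,z1,col):
    kk=np.array([[np.cos(v[2]),-np.sin(v[2])],[np.sin(v[2]),np.cos(v[2])]])
    P=[tuple(int(q) for q in 4*(proj(s,np.r_[kk@[x,y]+v[:2],z])+.5)) for x in(x0,x1) for y in(y0,y1) for z in(z0,z1)]
    for i in range(8):
        for b in(1,2,4):
            if not i&b: cv2.line(I,P[i],P[i|b],col,1)
box(v,-.055,.055,-.024,.024,0,.06,(0,0,255))
box(w,-.15,.15,-.065,.065,0,.015,(255,0,0));box(w,-.04,.09,.031,.047,.015,.025,(0,0,255));box(w,.05,.06,-.046,.046,.027,.077,(0,255,0))
cv2.imwrite("pics/ov.png",cv2.resize(I[780:1180,800:1800],(800,320)))
E
```

```text
block [ 0.41882195  0.31156781 -0.50774495] -29.09164297687388 [[0.6, 0.1], [2.0, -0.6], [-3.2, 2.7], [0.6, -2.2]]
fix [ 0.5571363  -0.03732979 -0.09224696] -5.28536124039877 [[-0.3, -0.9], [0.5, 0.8], [0.2, -0.4], [0.5, 0.8], [-0.6, -1.0], [-0.3, 0.8]]
(463, 450) [-92.2  66.7]
(480, 250) [25.6 65.4]
(696, 400) [-54.9 -65. ]
(706, 230) [ 45.6 -65.3]
(515, 200) [40.9 43.3]
(677, 208) [ 54.6 -47.4]
(515, 166) [60.2 44.7]
(678, 176) [ 60. -46.]
```

View pics/ov.png

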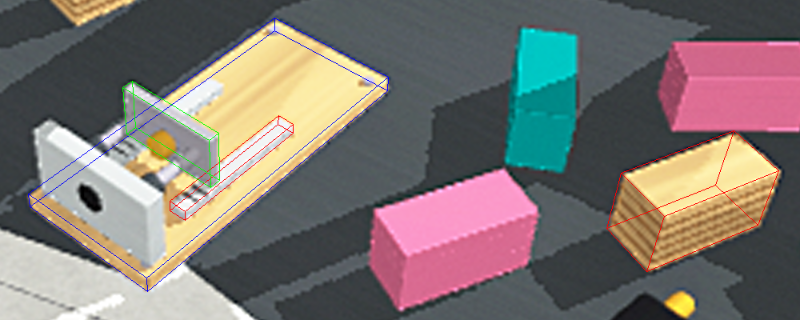

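The overlay fits both objects in the scene view: the block's corners match in the crop at about (610–780, 135–270), and so do the bed, guides and plate. Next I'll work out the reach.

```bash
cat >> h.py <<'E'
from scipy.spatial.transform import Rotation as Ro
def go(tx,ty,tz,yaw):  # yaw: wanted angle (deg) of object's y axis minus 90
    from station import readout
    s=readout.sense();R=Ro.from_rotvec(s["orientation"]);y=R.as_matrix()[:,1]
    a=np.degrees(np.arctan2(y[1],y[0]))-90; tw=-((yaw-a+90)%180-90)
    R2=R*Ro.from_euler("z",tw,degrees=True)
    print("t",s["time"],"pos",np.round(s["ee_pos"],4),"yaw",round(a,2),"F",np.round(s["wrist_force"],1),"grip",round(s["grip_width"],4),round(s["finger_force"],1),"\ntwist",round(tw,2),"shift after twist mm",np.round(R2.inv().apply(np.array([tx,ty,tz])-s["ee_pos"])*1000,1),"now-axes",np.round(R.inv().apply(np.array([tx,ty,tz])-s["ee_pos"])*1000,1))
E
python3 -c "
from h import *
go(.419,.312,.16,-29.1)"
```

```text
t 0.1 pos [0.1582 0.6557 0.2384] yaw -13.56 F [ 0.5 -0.2 -1.1] grip 0.0859 0.0 
twist 15.54 shift after twist mm [-395.  -173.3   78.8] now-axes [-334.1 -272.8   78.8]
```

arm_command(steps=[{"twist": 7.77,"jaw": 85},{"twist": 7.77},{"dx": -40,"dy": 0,"dz": 0}])

```text
invalid input
```

I gave that shift in mm instead of metres, and the call was refused. Sending it again in metres.

arm_command(steps=[{"twist": 7.77,"jaw": 85},{"twist": 7.77,"jaw": 85},{"dx": -0.04,"dy": -0.0173,"dz": 0.008},{"dx": -0.045,"dy": -0.02,"dz": 0.008},{"dx": -0.045,"dy": -0.02,"dz": 0.008},{"dx": -0.045,"dy": -0.02,"dz": 0.01},{"dx": -0.045,"dy": -0.02,"dz": 0.01},{"dx": -0.045,"dy": -0.02,"dz": 0.01},{"dx": -0.045,"dy": -0.02,"dz": 0.01},{"dx": -0.045,"dy": -0.02,"dz": 0.01}])

```text
invalid input
```

arm_command(steps=[{"dx": -0.025,"dy": -0.01},{"dx": -0.015,"dy": -0.006,"dz": 0.005},{},{}])

```text
invalid input
```

```bash
python3 -c "
from h import *
go(.419,.312,.027,-29.1)
from station import optics
cv2.imwrite('pics/w1.png',optics.camera('wrist')['image'])"
```

```text
t 0.1 pos [0.1582 0.6557 0.2384] yaw -13.56 F [ 0.5 -0.2 -1.1] grip 0.0859 0.0 
twist 15.54 shift after twist mm [-394.9 -173.1  211.8] now-axes [-334.1 -272.6  211.8]
```

View pics/w1.png

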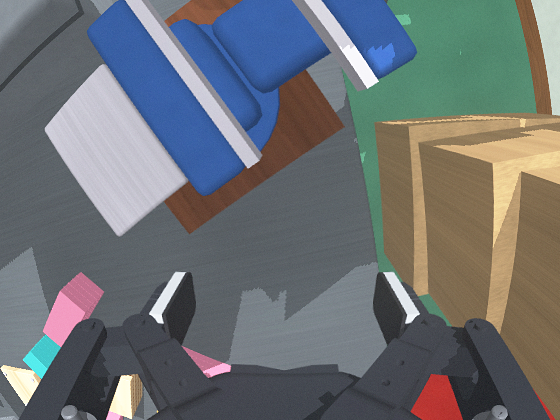

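The arm hasn't moved; the wrist view still shows the vice below the start pose. I'll try again with full rows and a force value.

arm_command(steps=[{"dx": 0,"dy": 0,"dz": 0,"twist": 7.77,"jaw": 85},{"dx": 0,"dy": 0,"dz": 0,"twist": 7.77,"jaw": 85}], force=60)

```text
time: 0.35
ee_pos: [0.1584, 0.6559, 0.2388]
orientation: [-0.798, -3.038, 0.001]
wrist_force: [0.1, 0.4, 0.2]
grip_width: 0.0728
finger_force: 0.0
```

arm_command(steps=[{"dx": -0.04,"dy": -0.0175,"dz": 0.008,"twist": 0,"jaw": 85},{"dx": -0.045,"dy": -0.02,"dz": 0.008,"twist": 0,"jaw": 85},{"dx": -0.045,"dy": -0.02,"dz": 0.008,"twist": 0,"jaw": 85},{"dx": -0.045,"dy": -0.02,"dz": 0.01,"twist": 0,"jaw": 85},{"dx": -0.045,"dy": -0.02,"dz": 0.01,"twist": 0,"jaw": 85},{"dx": -0.045,"dy": -0.02,"dz": 0.01,"twist": 0,"jaw": 85},{"dx": -0.045,"dy": -0.02,"dz": 0.01,"twist": 0,"jaw": 85},{"dx": -0.045,"dy": -0.02,"dz": 0.01,"twist": 0,"jaw": 85}])

```text
time: 1.15
ee_pos: [0.3919, 0.3451, 0.1652]
orientation: [0.789, 3.041, 0.0]
wrist_force: [0.1, 0.8, -0.5]
grip_width: 0.0726
finger_force: 0.0
```

arm_command(steps=[{"dx": -0.025,"dy": -0.01,"dz": 0,"twist": 0,"jaw": 85},{"dx": -0.015,"dy": -0.006,"dz": 0.005,"twist": 0,"jaw": 85},{"dx": 0,"dy": 0,"dz": 0,"twist": 0,"jaw": 85},{"dx": 0,"dy": 0,"dz": 0,"twist": 0,"jaw": 85}])

```text
time: 1.55
ee_pos: [0.4178, 0.3139, 0.1605]
orientation: [-0.789, -3.04, -0.0]
wrist_force: [1.0, 0.0, -0.6]
grip_width: 0.0725
finger_force: 0.0
```

```bash
python3 -c "
from h import *
go(.419,.312,.027,-29.1)
from station import optics
cv2.imwrite('pics/w2.png',optics.camera('wrist')['image'])"
```

```text
t 1.55 pos [0.4178 0.3139 0.1605] yaw -29.1 F [ 1.   0.  -0.6] grip 0.0725 0.0 
twist -0.0 shift after twist mm [ -2.1  -1.1 133.5] now-axes [ -2.1  -1.1 133.5]
```

View pics/w2.png

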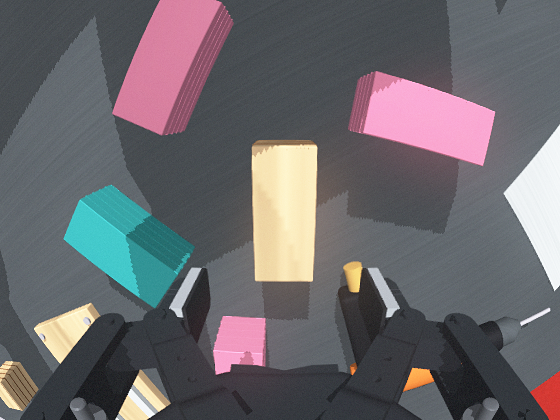

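The block sits upright in the wrist view with its top corners at (251,144), (317,146), (314,281) and (255,281). It is centred between the jaws at column 284 and already in line. Descending and gripping.

arm_command(steps=[{"dx": -0.002,"dy": -0.001,"dz": 0.03,"twist": 0,"jaw": 85},{"dx": 0,"dy": 0,"dz": 0.04,"twist": 0,"jaw": 85},{"dx": 0,"dy": 0,"dz": 0.03,"twist": 0,"jaw": 85},{"dx": 0,"dy": 0,"dz": 0.02,"twist": 0,"jaw": 85},{"dx": 0,"dy": 0,"dz": 0.0135,"twist": 0,"jaw": 85},{"dx": 0,"dy": 0,"dz": 0,"twist": 0,"jaw": 85},{"dx": 0,"dy": 0,"dz": 0,"twist": 0,"jaw": 85}])

```text
time: 2.3
ee_pos: [0.4196, 0.3126, 0.0276]
orientation: [0.788, 3.041, 0.002]
wrist_force: [-0.5, 0.1, 0.5]
grip_width: 0.0726
finger_force: 0.0
```

arm_command(steps=[{"dx": 0,"dy": 0,"dz": 0,"twist": 0,"jaw": 40},{"dx": 0,"dy": 0,"dz": 0,"twist": 0,"jaw": 40},{"dx": 0,"dy": 0,"dz": 0,"twist": 0,"jaw": 40},{"dx": 0,"dy": 0,"dz": 0,"twist": 0,"jaw": 40},{"dx": 0,"dy": 0,"dz": 0,"twist": 0,"jaw": 40},{"dx": 0,"dy": 0,"dz": 0,"twist": 0,"jaw": 40}], force=80)

```text
time: 2.9
ee_pos: [0.4204, 0.3125, 0.0284]
orientation: [0.789, 3.04, 0.004]
wrist_force: [-0.2, -0.5, 6.4]
grip_width: 0.0473
finger_force: 82.8
```

```bash
python3 -c "
from h import *
go(.419,.312,.16,-29.1)"
```

```text
t 2.9 pos [0.4204 0.3125 0.0284] yaw -29.11 F [-0.2 -0.5  6.4] grip 0.0473 82.8 
twist -0.01 shift after twist mm [   0.9   -0.8 -131.6] now-axes [   0.9   -0.8 -131.6]
```

arm_command(steps=[{"dx": 0,"dy": 0,"dz": -0.03,"twist": 0,"jaw": 40},{"dx": 0,"dy": 0,"dz": -0.045,"twist": 0,"jaw": 40},{"dx": 0,"dy": 0,"dz": -0.04,"twist": 0,"jaw": 40},{"dx": 0,"dy": 0,"dz": -0.02,"twist": -6,"jaw": 40},{"dx": 0,"dy": 0,"dz": 0,"twist": -6,"jaw": 40},{"dx": 0,"dy": 0,"dz": 0,"twist": -6,"jaw": 40},{"dx": 0,"dy": 0,"dz": 0,"twist": -5.8,"jaw": 40},{"dx": 0,"dy": 0,"dz": 0,"twist": 0,"jaw": 40}])

```text
time: 3.7
ee_pos: [0.4192, 0.3111, 0.162]
orientation: [-0.146, -3.138, 0.0]
wrist_force: [0.8, 0.3, -2.7]
grip_width: 0.0471
finger_force: 83.0
```

```bash
python3 -c "
from h import *
w=np.array([.55714,-.03733]);a=np.radians(-5.285)
g=w-.03*np.array([np.cos(a),np.sin(a)]);print(g)
go(*g,.16,-5.285)"
```

```text
[ 0.52726753 -0.0345667 ]
t 3.7 pos [0.4192 0.3111 0.162 ] yaw -5.33 F [ 0.8  0.3 -2.7] grip 0.0471 83.0 
twist -0.05 shift after twist mm [-139.5 -334.2    2. ] now-axes [-139.7 -334.1    2. ]
```

arm_command(steps=[{"dx": -0.01,"dy": -0.0242,"dz": 0,"twist": 0,"jaw": 40},{"dx": -0.016,"dy": -0.038,"dz": 0,"twist": 0,"jaw": 40},{"dx": -0.016,"dy": -0.038,"dz": 0,"twist": 0,"jaw": 40},{"dx": -0.016,"dy": -0.038,"dz": 0,"twist": 0,"jaw": 40},{"dx": -0.016,"dy": -0.038,"dz": 0,"twist": 0,"jaw": 40},{"dx": -0.016,"dy": -0.038,"dz": 0,"twist": 0,"jaw": 40},{"dx": -0.016,"dy": -0.038,"dz": 0,"twist": 0,"jaw": 40},{"dx": -0.016,"dy": -0.038,"dz": 0,"twist": 0,"jaw": 40},{"dx": -0.0115,"dy": -0.028,"dz": 0,"twist": 0,"jaw": 40},{"dx": -0.006,"dy": -0.016,"dz": 0,"twist": 0,"jaw": 40}])

```text
time: 4.7
ee_pos: [0.5277, -0.0377, 0.162]
orientation: [0.156, 3.138, -0.002]
wrist_force: [1.1, 0.3, -2.4]
grip_width: 0.0474
finger_force: 83.1
```

arm_command(steps=[{"dx": 0,"dy": 0,"dz": 0,"twist": 0,"jaw": 40},{"dx": 0,"dy": 0,"dz": 0,"twist": 0,"jaw": 40}])

```text
time: 4.9
ee_pos: [0.5271, -0.0337, 0.1617]
orientation: [-0.148, -3.137, -0.001]
wrist_force: [0.5, 1.7, -1.3]
grip_width: 0.0474
finger_force: 83.1
```

```bash
python3 -c "
from h import *
from station import optics
w=np.array([.55714,-.03733]);a=np.radians(-5.285)
g=w-.03*np.array([np.cos(a),np.sin(a)])
go(*g,.06,-5.285)
cv2.imwrite('pics/w3.png',optics.camera('wrist')['image'])"
```

```text
t 4.9 pos [ 0.5271 -0.0337  0.1617] yaw -5.41 F [ 0.5  1.7 -1.3] grip 0.0474 83.1 
twist -0.12 shift after twist mm [ -0.4  -0.9 101.7] now-axes [ -0.4  -0.9 101.7]
```

View pics/w3.png

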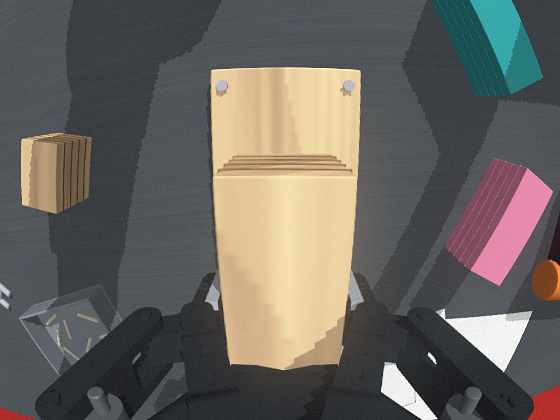

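The block hangs straight in the grip, centred over the bed (bed sides at columns 211 and 360, block at 215–357). Lowering.

arm_command(steps=[{"dx": -0.0005,"dy": -0.001,"dz": 0.03,"twist": 0,"jaw": 40},{"dx": 0,"dy": 0,"dz": 0.04,"twist": 0,"jaw": 40},{"dx": 0,"dy": 0,"dz": 0.025,"twist": 0,"jaw": 40},{"dx": 0,"dy": 0,"dz": 0.012,"twist": 0,"jaw": 40},{"dx": 0,"dy": 0,"dz": 0.006,"twist": 0,"jaw": 40},{"dx": 0,"dy": 0,"dz": 0.002,"twist": 0,"jaw": 40},{"dx": 0,"dy": 0,"dz": 0,"twist": 0,"jaw": 40},{"dx": 0,"dy": 0,"dz": 0,"twist": 0,"jaw": 40}])

```text
time: 5.75
ee_pos: [0.5289, -0.035, 0.0481]
orientation: [0.145, 3.136, 0.001]
wrist_force: [-0.1, -0.6, -1.3]
grip_width: 0.0473
finger_force: 83.0
```

arm_command(steps=[{"dx": 0,"dy": 0,"dz": 0.001,"twist": 0,"jaw": 40},{"dx": 0,"dy": 0,"dz": 0,"twist": 0,"jaw": 40},{"dx": 0,"dy": 0,"dz": 0,"twist": 0,"jaw": 40}])

```text
time: 6.05
ee_pos: [0.5281, -0.0351, 0.0463]
orientation: [0.146, 3.138, 0.0]
wrist_force: [-0.4, 0.4, -1.8]
grip_width: 0.0472
finger_force: 83.0
```

arm_command(steps=[{"dx": 0,"dy": 0,"dz": 0.002,"twist": 0,"jaw": 40},{"dx": 0,"dy": 0,"dz": 0,"twist": 0,"jaw": 40},{"dx": 0,"dy": 0,"dz": 0,"twist": 0,"jaw": 40}])

```text
time: 6.35
ee_pos: [0.5279, -0.0351, 0.0439]
orientation: [-0.145, -3.138, -0.0]
wrist_force: [0.1, 0.5, -2.0]
grip_width: 0.0476
finger_force: 83.0
```

arm_command(steps=[{"dx": 0,"dy": 0,"dz": 0.001,"twist": 0,"jaw": 40},{"dx": 0,"dy": 0,"dz": 0,"twist": 0,"jaw": 40},{"dx": 0,"dy": 0,"dz": 0,"twist": 0,"jaw": 40}])

```text
time: 6.65
ee_pos: [0.528, -0.0351, 0.0434]
orientation: [0.145, 3.138, 0.0]
wrist_force: [-1.2, -0.5, 4.4]
grip_width: 0.0472
finger_force: 83.5
```

```bash
python3 -c "
from h import *
w=np.array([.55714,-.03733]);a=np.radians(-5.285)
g=w-.03*np.array([np.cos(a),np.sin(a)])
go(*g,.0434,-5.285)"
```

```text
t 6.65 pos [ 0.528  -0.0351  0.0434] yaw -5.31 F [-1.2 -0.5  4.4] grip 0.0472 83.5 
twist -0.02 shift after twist mm [0.8 0.5 0. ] now-axes [0.8 0.5 0. ]
```

arm_command(steps=[{"dx": -0.005,"dy": 0.0005,"dz": -0.0003,"twist": 0,"jaw": 40},{"dx": -0.008,"dy": 0,"dz": 0,"twist": 0,"jaw": 40},{"dx": -0.007,"dy": 0,"dz": 0,"twist": 0,"jaw": 40},{"dx": 0,"dy": 0,"dz": 0,"twist": 0,"jaw": 40},{"dx": 0,"dy": 0,"dz": 0,"twist": 0,"jaw": 40},{"dx": 0,"dy": 0,"dz": 0,"twist": 0,"jaw": 40}])

```text
time: 7.25
ee_pos: [0.5488, -0.0365, 0.0435]
orientation: [0.145, 3.136, 0.0]
wrist_force: [2.1, 0.2, 1.0]
grip_width: 0.0473
finger_force: 83.3
```

arm_command(steps=[{"dx": -0.003,"dy": 0,"dz": 0,"twist": 0,"jaw": 40},{"dx": -0.003,"dy": 0,"dz": 0,"twist": 0,"jaw": 40},{"dx": -0.003,"dy": 0,"dz": 0,"twist": 0,"jaw": 40},{"dx": -0.003,"dy": 0,"dz": 0,"twist": 0,"jaw": 40},{"dx": 0,"dy": 0,"dz": 0,"twist": 0,"jaw": 40},{"dx": 0,"dy": 0,"dz": 0,"twist": 0,"jaw": 40}])

```text
time: 7.85
ee_pos: [0.5565, -0.0373, 0.0436]
orientation: [-0.145, -3.131, -0.001]
wrist_force: [-9.4, 1.0, 12.2]
grip_width: 0.0468
finger_force: 85.0
```

```bash
python3 -c "
from h import *
w=np.array([.55714,-.03733]);a=np.radians(-5.285)
g=w+.015*np.array([np.cos(a),np.sin(a)])
go(*g,.0434,-5.285)"
```

```text
t 7.85 pos [ 0.5565 -0.0373  0.0436] yaw -5.3 F [-9.4  1.  12.2] grip 0.0468 85.0 
twist -0.01 shift after twist mm [-15.7   0.    0.1] now-axes [-15.7   0.1   0.1]
```

arm_command(steps=[{"dx": -0.003,"dy": 0,"dz": -0.0008,"twist": 0,"jaw": 40},{"dx": -0.003,"dy": 0,"dz": 0,"twist": 0,"jaw": 40},{"dx": -0.003,"dy": 0,"dz": 0,"twist": 0,"jaw": 40},{"dx": 0,"dy": 0,"dz": 0,"twist": 0,"jaw": 40},{"dx": 0,"dy": 0,"dz": 0,"twist": 0,"jaw": 40}])

```text
time: 8.35
ee_pos: [0.5638, -0.038, 0.0438]
orientation: [-0.145, -3.128, -0.001]
wrist_force: [-12.1, 2.1, 11.3]
grip_width: 0.0474
finger_force: 84.7
```

```bash
python3 -c "
from h import *
w=np.array([.55714,-.03733]);a=np.radians(-5.285)
g=w+.015*np.array([np.cos(a),np.sin(a)])
go(*g,.0434,-5.285)"
```

```text
t 8.35 pos [ 0.5638 -0.038   0.0438] yaw -5.3 F [-12.1   2.1  11.3] grip 0.0474 84.7 
twist -0.01 shift after twist mm [-8.3  0.1  0.3] now-axes [-8.3  0.1  0.3]
```

arm_command(steps=[{"dx": -0.003,"dy": 0,"dz": -0.0007,"twist": 0,"jaw": 40},{"dx": -0.003,"dy": 0,"dz": 0,"twist": 0,"jaw": 40},{"dx": -0.0025,"dy": 0,"dz": 0,"twist": 0,"jaw": 40},{"dx": 0,"dy": 0,"dz": 0,"twist": 0,"jaw": 40},{"dx": 0,"dy": 0,"dz": 0,"twist": 0,"jaw": 40},{"dx": 0,"dy": 0,"dz": 0,"twist": 0,"jaw": 40}])

```text
time: 8.95
ee_pos: [0.5704, -0.0387, 0.0439]
orientation: [-0.144, -3.124, -0.002]
wrist_force: [-14.4, 1.2, 12.0]
grip_width: 0.0473
finger_force: 84.7
```

```bash
python3 -c "
from h import *
from station import optics
w=np.array([.55714,-.03733]);a=np.radians(-5.285)
g=w+.015*np.array([np.cos(a),np.sin(a)])
go(*g,.0434,-5.285)
s=optics.camera('scene');t=optics.camera('top')
pickle.dump({'scene':s,'top':t},open('c2.pkl','wb'))
def ov(c,x0,x1,y0,y1,k):
  I=cv2.resize(c['image'],None,fx=k,fy=k,interpolation=cv2.INTER_CUBIC)
  B=lambda x,y,z: tuple(int(q) for q in k*(proj(c,np.r_[w+x*np.array([np.cos(a),np.sin(a)])+y*np.array([-np.sin(a),np.cos(a)]),z])+.5))
  for x in(.065,.075): cv2.line(I,B(x,.031,.025),B(x,.047,.025),(0,0,255),1)
  for x in(.070,.08): cv2.polylines(I,[np.array([B(x,-.046,.027),B(x,.046,.027),B(x,.046,.077),B(x,-.046,.077)])],True,(0,255,0) if x<.075 else (255,0,0),1)
  return I[y0*k:y1*k,x0*k:x1*k]
A=ov(s,205,325,200,290,6);cv2.imwrite('pics/s2.png',A)"
```

```text
t 8.95 pos [ 0.5704 -0.0387  0.0439] yaw -5.29 F [-14.4   1.2  12. ] grip 0.0473 84.7 
twist -0.01 shift after twist mm [-1.6  0.1  0.5] now-axes [-1.6  0.1  0.5]
```

View pics/s2.png

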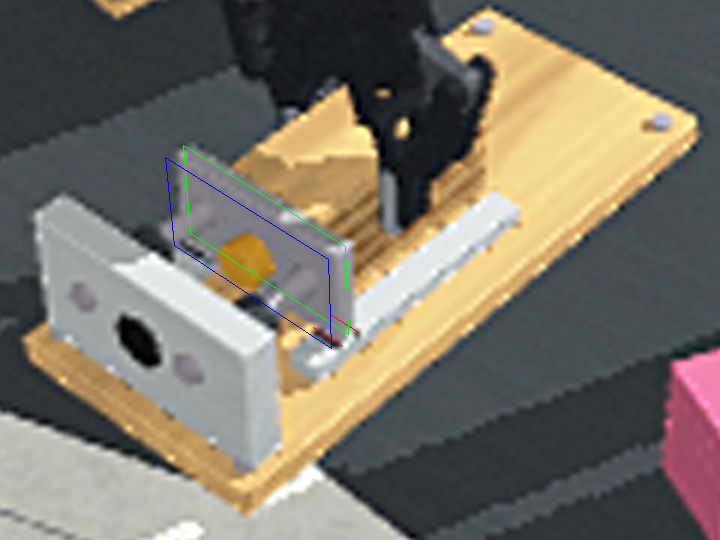

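The plate's face sits at about 68–69 mm, just on the robot's side of the green 70 mm outline (its corner is at about (353,240)). It is square and between the lines. I'll nudge it 1 mm further and hold.

arm_command(steps=[{"dx": -0.001,"dy": 0,"dz": 0,"twist": 0,"jaw": 40},{"dx": 0,"dy": 0,"dz": 0,"twist": 0,"jaw": 40},{"dx": 0,"dy": 0,"dz": 0,"twist": 0,"jaw": 40},{"dx": 0,"dy": 0,"dz": 0,"twist": 0,"jaw": 40},{"dx": 0,"dy": 0,"dz": 0,"twist": 0,"jaw": 40},{"dx": 0,"dy": 0,"dz": 0,"twist": 0,"jaw": 40},{"dx": 0,"dy": 0,"dz": 0,"twist": 0,"jaw": 40},{"dx": 0,"dy": 0,"dz": 0,"twist": 0,"jaw": 40},{"dx": 0,"dy": 0,"dz": 0,"twist": 0,"jaw": 40},{"dx": 0,"dy": 0,"dz": 0,"twist": 0,"jaw": 40}])

```text
time: 10.05
ee_pos: [0.5708, -0.0387, 0.0439]
orientation: [-0.144, -3.123, -0.002]
wrist_force: [-15.4, 2.2, 13.0]
grip_width: 0.0472
finger_force: 84.8
```

arm_command(steps=[{"dx": 0,"dy": 0,"dz": 0,"twist": 0,"jaw": 40},{"dx": 0,"dy": 0,"dz": 0,"twist": 0,"jaw": 40},{"dx": 0,"dy": 0,"dz": 0,"twist": 0,"jaw": 40},{"dx": 0,"dy": 0,"dz": 0,"twist": 0,"jaw": 40},{"dx": 0,"dy": 0,"dz": 0,"twist": 0,"jaw": 40},{"dx": 0,"dy": 0,"dz": 0,"twist": 0,"jaw": 40},{"dx": 0,"dy": 0,"dz": 0,"twist": 0,"jaw": 40},{"dx": 0,"dy": 0,"dz": 0,"twist": 0,"jaw": 40},{"dx": 0,"dy": 0,"dz": 0,"twist": 0,"jaw": 40},{"dx": 0,"dy": 0,"dz": 0,"twist": 0,"jaw": 40}])

```text
time: 11.05
ee_pos: [0.5709, -0.0387, 0.0439]
orientation: [-0.144, -3.123, -0.002]
wrist_force: [-16.3, 0.9, 13.1]
grip_width: 0.0472
finger_force: 84.8
```

arm_command(steps=[{"dx": 0,"dy": 0,"dz": 0,"twist": 0,"jaw": 40},{"dx": 0,"dy": 0,"dz": 0,"twist": 0,"jaw": 40},{"dx": 0,"dy": 0,"dz": 0,"twist": 0,"jaw": 40},{"dx": 0,"dy": 0,"dz": 0,"twist": 0,"jaw": 40},{"dx": 0,"dy": 0,"dz": 0,"twist": 0,"jaw": 40},{"dx": 0,"dy": 0,"dz": 0,"twist": 0,"jaw": 40},{"dx": 0,"dy": 0,"dz": 0,"twist": 0,"jaw": 40},{"dx": 0,"dy": 0,"dz": 0,"twist": 0,"jaw": 40},{"dx": 0,"dy": 0,"dz": 0,"twist": 0,"jaw": 40},{"dx": 0,"dy": 0,"dz": 0,"twist": 0,"jaw": 40}])

```text
time: 12.05
ee_pos: [0.5708, -0.0387, 0.0439]
orientation: [-0.144, -3.123, -0.002]
wrist_force: [-15.1, 0.5, 13.0]
grip_width: 0.0473
finger_force: 84.8
```

```bash
python3 -c "
from station import finish_job
print(finish_job())"
```

```text
the job is handed in; nothing more can be done
None
```

The block is on the bed between the guides and still gripped, pressing the plate back to about 69 mm (about 12 N by the spring rate). It held steady there for 3 s before I handed the job in; no verdict came back.

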